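Unlock the cam and bring up the contact carriage of a board test jig

TASK

On the test jig, use the fingertips to push the cam's upright tab round from its red face until the orange cam stands at its low point (arm against its stop, pointing straight ahead along the jig), and only then push the yellow pad so that the grey contact carriage goes fully forward over the edge of the circuit board. Push only, do not pinch the tab between the fingers, leave the circuit board in its nest and everything else on the bench where it is, and finish clear of it all.

Things in the scene. Friction and masses are not known exactly. Their poses are not given: they have to be found in the camera images.
- jig: Test jig fixed to the bench: aluminium base plate 240 x 190 mm, 12 mm thick. Origin on the bench surface (z = 0) near the plate's middle (the plate spans x -128..112, y -95..95 mm in this frame). Its x axis is the jig's forward direction (the carriage slides along +x), y its left, z up. Heights below are above the bench. On its left front is the orange cam, on its right front the black board nest (x 18..107, y -82..-2 mm, up to 26 mm high), at its rear the grey carriage.
- carriage (a joint): Travel of the grey carriage along the jig's +x, m: 0 fully back, 0.044 fully forward (hard stop). Slides with about 3 N of friction and stays where left. While the cam is away from its low point the carriage's steel nose meets the orange lobe, at a travel of about 0.018 + 0.014 (1 + cos(cam joint)).
- push_pad (a point): Centre of the yellow pad, 150 mm wide and 30 mm high (15 to 45 mm above the bench), that covers the carriage's rear face; this point is on the rear surface, 30 mm above the bench, and moves with the carriage. In the jig frame at x = -0.126 + travel, y = 0. The carriage block is 96 mm long, 150 mm wide, its top 46 mm above the bench. The base plate (top at 12 mm) lies under it and ends 2 mm behind the pad when it is fully back.
- cam (a joint): Angle of the cam and its arm about the upright axis, rad: 0 at the low point, which is a hard stop (the arm then points along the jig's +x, and the lobe's narrow side faces the carriage); positive is anticlockwise seen from above. It starts between 1.5 and 2.5 and must be turned clockwise to 0. Friction of 0.3 N m (about 5 N at the tab); it stays where left.
- cam_axis (a point): On the cam's upright turning axis, 46 mm above the bench, at x = 52, y = 40 mm in the jig frame. The orange lobe is a disc of 60 mm diameter whose centre is 14 mm off the axis, along the arm, 14 to 34 mm above the bench. A steel arm 16 mm wide and 78 mm long (top at 46 mm) points from the axis to the tab; the pivot pin stands up to 54 mm.
- tab_top (a point): Centre of the top edge of the upright tab, 65 mm from the cam axis, 92 mm above the bench. The tab is 46 mm high (46 to 92 mm above the bench), 26 mm long along the arm and 10 mm thick across it. Its x axis points outward along the arm, y to the anticlockwise side. Its anticlockwise half (5 mm) is the red plate, the face pushed on to turn the cam clockwise; its clockwise half (5 mm) is the black plate.
- board: Green circuit board 78 x 60 x 3 mm with chips up to 8 mm high, lying loose in the nest, top 23 mm above the bench; origin at the centre of its underside. Leave it.
- spare_board: The same kind of green board lying on the bench, loose. Origin at the centre of its underside.
- flux_jar: Jar with yellow cap, 42 mm diameter, 65 mm high, loose. Origin at the centre of its underside.
- tip_cleaner: Steel tin with brass filling, 72 mm diameter, 32 mm high, loose. Origin at the centre of its underside.
- spool: Blue solder spool, 54 mm diameter, 40 mm high, standing on its flange, loose. Origin at the centre of its underside.
- driver: Screwdriver 150 mm long lying on the bench, handle towards its -x, loose.
- tweezers: Steel tweezers 120 mm long, 8 mm high, lying beside the jig's right side, loose. Origin at the middle of the underside.
Things that resemble listed ones, but are neither listed nor needed, are in the scene too. What is shaped like the board but blue or purple is not meant.

How it is judged:
On the way, in this order (a step that is already met when the one before it is completed fails the run):
1. the cam is turned to its low point while the carriage is still back (value of joint cam below 0.3 rad and value of joint carriage below 0.025 m), for 0.1 s.
2. the carriage is fully forward (value of joint cam below 0.3 rad and value of joint carriage above 0.04 m), for 0.2 s.
At the end, for the whole second after the job is handed in: Cam within 0.3 rad of its low point, carriage within 4 mm of its forward stop (travel above 40 mm), the board at rest in its nest (moved less than 15 mm), the spare board, jar, tin and spool moved less than 25 mm, the screwdriver and tweezers less than 30 mm (all of step 2 and distance of board from where it was at the start of the episode below 0.015 m and distance of each of spare_board, flux_jar, tip_cleaner, spool from where it was at the start of the episode below 0.025 m and distance of each of driver, tweezers from where it was at the start of the episode below 0.03 m and linear speed of board below 0.02 m/s); the robot touches nothing.
It fails at once if the carriage is pushed forward (beyond 25 mm) before the cam is at its low point (value of joint carriage above 0.025 m and value of joint cam above 0.4 rad).
It fails at once if the tab is pinched between the fingers (over 3 N on both faces at once) (contact force between each of tab_red, tab_black and the fingers above 3 N).
It fails at once if the circuit board in the nest is lifted or shifted by more than 15 mm (distance of board from where it was at the start of the episode above 0.015 m).
It fails at once if another loose thing is lifted, carried or knocked away (distance of any of spare_board, flux_jar, tip_cleaner, spool from where it was at the start of the episode above 0.025 m or distance of any of driver, tweezers from where it was at the start of the episode above 0.03 m).
It also fails if it takes over 61 s, if anything falls off the work surface, if the arm or the gripper's body presses on something with over 40 N, if the wrist force passes 120 N, or if a joint passes its speed limit or range.

ROBOT

A 6-joint arm with a two-finger parallel gripper is mounted at the origin on the work surface. World frame = base frame: x ahead of the robot, y to its left, z up, the work surface at z = 0. Lengths are in m, angles in rad, forces in N, time in s.
With the tool pointing down it reaches from about 0.25 to 0.775 m from the base axis. Payload 4 kg.
Tool frame: the origin (TCP) lies at the very end of the fingers, on their centre line; the grasp point (between the pads) lies 19 mm behind it (robot.pinch_z is the distance from the TCP to the grasp point, in m); z points along the fingers, y is the line along which they close (so a half turn about z gives the same grasp; the last joint's range is limited). The gripper opens to 94 mm and grips with 3 to 60 N. Pads are 16 mm wide; open, the fingers measure 119 mm over their backs; the gripper's body (75 mm by 177 mm) begins 78 mm behind the grasp point.
Start: joints at [-1.301, 0.087, 1.371, -0, 1.684, -0.103], TCP at [0.2, -0.512, 0.206] pointing down, gripper open.
Joint ranges: [-3.1, 3.1], [-0.76, 2.03], [0.27, 2.55], [-1.08, 4.22], [0.17, 2.65], [-2.57, 2.57]. Speed limits (rad/s): [2.79, 2.79, 3.14, 3.14, 3.14, 3.14].

INTERFACE

Orientations are given as [roll, pitch, yaw] about the fixed x, y, z axes, in that order (R = Rz(yaw) Ry(pitch) Rx(roll)).
In Python, from bench import robot gives the robot as it stands.
- The arm moves only by the tool arm_command, never from a script. Its argument "targets" is one flat list of numbers, 7 for each row, row after row: the turn, a rotation vector about the tool's x, y, z in degrees, then the shift along the tool's x, y, z in mm, then the closure, from -1 (fully open) to 1 (shut). In form: [ax, ay, az, x, y, z, hand, ax, ay, az, x, y, z, hand, ...]. A call has 1 to 20 rows; each row is the pose to reach, as a shift and turn from the pose commanded when the call began, along the tool's axes at that moment; what a row does not reach only later rows make up. A row lasts 1/10 s, in which the tool goes at most 50 mm and 8.59 degrees, less where a joint would pass 70% of its speed; a pose out of reach is approached as far as the arm can. A call with a gripper value outside its range is refused whole. The fingers move at their own pace and stop on an object; the grip force is fixed at half the most. Time passes only in rows, so rows that repeat a pose let the fingers close. It gives the time, the measured TCP pose, the force, the opening and the grip force at its end, in the units of the state.
- robot.get_obs(): the state, without advancing time (a new reading comes with each control period).
- robot.snapshot(name): name is "scene" or "top"; returns a dict with "color" (400x640x3 uint8, red, green, blue), "range_z" (400x640 float32, m along the optical axis (not along the pixel's ray), 0 where there is no reading), "fx", "fy", "cx", "cy" (pixels), "T" (4x4, takes a point from camera to world coordinates). Camera axes: x right, y down, z forward; pixel columns grow to the right and rows downward; lengths in m; the calibration is good to about 2 mm. A picture is of the moment at which its call begins.
- robot.close_job(): hands the job in; it is judged then, once.
The state is a dict: "time": time; "joint_positions": joint angles; "qvel": joint speeds; "joint_torque": joint torques, N m; "tool_pos": TCP position; "ee_rot": TCP orientation; "wrist_force": force on the tool from outside, world axes, zero at the start; "wrist_torque": the same for the moment, N m; "width": finger opening in m; "finger_force": force on a finger pad.
Only numpy, scipy, OpenCV 4.12 (cv2) and the standard library are available. Lean on these libraries where they do the work, as an engineer would, in place of code of your own. Each camera call takes 0.05 s, during which the arm holds its last target. There are 200 camera calls.

## Working session

There is one attempt and no reset: what is moved stays moved. The work goes in short steps, Python scripts to look and compute and a tool call to move; the robot and the scene stay as the last step left them, time stands still between calls to the robot, and variables do not carry over. Pictures are saved under pics/ and viewed, at most 10 in all, crops included, and the job is handed in when it is done.

Besides the shell and the picture viewer there is one more tool, called after "Request:" in YAML: its name, and indented under it one key for each argument. arm_command: Moves the arm, as the interface text tells. Its arguments: {"type":"object","properties":{"targets":{"type":"array"}},"required":["targets"]}

```bash
mkdir -p pics; python3 - <<'E'
from bench import robot
import cv2,numpy as np
for n in("scene","top"):
    s=robot.snapshot(n); cv2.imwrite(f"pics/{n}0.png",s["color"][:,:,::-1]); np.savez(f"{n}0.npz",**s)
    print(n,s["fx"],s["cx"],s["cy"],s["T"].round(3).tolist())
o=robot.get_obs();print(o["tool_pos"],o["ee_rot"],o["time"])
E
```

```text
scene 491.10223619815423 319.9939530244915 196.0584437043259 [[0.831, 0.476, -0.286, 0.965], [0.556, -0.717, 0.421, -0.581], [-0.004, -0.509, -0.861, 1.255], [0.0, 0.0, 0.0, 1.0]]
top 387.8393067694081 317.9994280143814 197.04899677776223 [[-0.017, -0.989, 0.147, 0.411], [-1.0, 0.016, -0.006, -0.023], [0.003, -0.147, -0.989, 1.134], [0.0, 0.0, 0.0, 1.0]]
[ 0.20015517 -0.51177133  0.20443581] [-3.13963576e+00 -1.56627482e-04  3.72738597e-01] 0.1
```

View pics/top0.png

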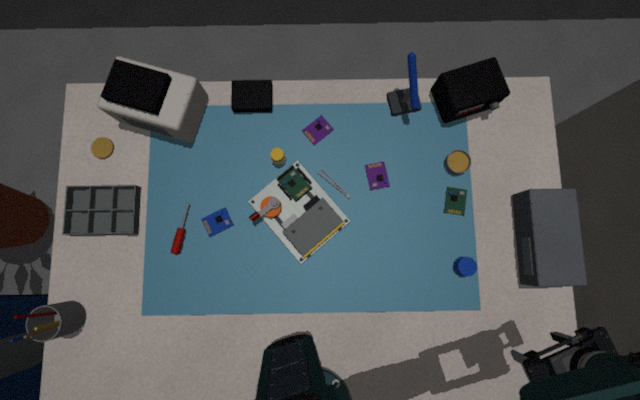

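View pics/scene0.png

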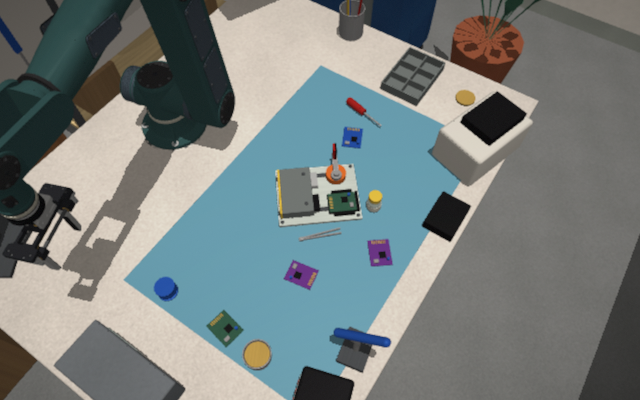

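```bash
cat > h.py <<'E'
import numpy as np,cv2
def cloud(s):
    z=s["range_z"]; v,u=np.mgrid[:400,:640]
    p=np.stack([(u-s["cx"])/s["fx"]*z,(v-s["cy"])/s["fy"]*z,z],-1)
    T=s["T"]; return p@T[:3,:3].T+T[:3,3]
E
python3 - <<'E'
from h import *
for n in("top","scene"):
    s=dict(np.load(n+"0.npz")); P=cloud(s); C=s["color"]
    hsv=cv2.cvtColor(C,cv2.COLOR_RGB2HSV); H,S,V=[hsv[...,i].astype(int) for i in range(3)]
    z=P[...,2]; near=(np.hypot(P[...,0]-.41,P[...,1]-.03)<.2)&(s["range_z"]>0)
    bench=near&(H>90)&(H<110)&(S>80); print(n,"bench z",np.median(z[bench]))
    m=near&(S<40)&(V>140)&(z<.03)&(z>0.0)
    r=cv2.minAreaRect(P[m][:,:2].astype(np.float32)); print("plate",m.sum(),np.median(z[m]),r,cv2.boxPoints(r).round(3).tolist())
    g=near&(z>.035)&(z<.055)&(S<60); n_,l,st,_=cv2.connectedComponentsWithStats(g.astype(np.uint8)); k=1+st[1:,4].argmax(); m=l==k
    r=cv2.minAreaRect(P[m][:,:2].astype(np.float32)); print("carr",m.sum(),np.median(z[m]),r)
    for nm,m in dict(orange=near&(H>4)&(H<14)&(S>150)&(V>120),red=near&((H<4)|(H>174))&(S>120),tab=near&(z>.075)&(z<.11),yel=near&(H>18)&(H<32)&(S>120)).items():
        q=P[m]; print(nm,len(q),q.mean(0).round(4),q.min(0).round(3),q.max(0).round(3))
s=dict(np.load("top0.npz")); a=cv2.resize(s["color"][150:270,230:390],None,fx=5,fy=5,interpolation=cv2.INTER_CUBIC)
cv2.imwrite("pics/c1.png",a[:,:,::-1])
E
```

```text
top bench z 0.000876940634837009
plate 1564 0.010734620147520246 ((0.41030383110046387, 0.010050192475318909), (0.3941536545753479, 0.27594760060310364), 5.660515785217285) [[0.20100000500679016, 0.12800000607967377], [0.2280000001192093, -0.1469999998807907], [0.6200000047683716, -0.1080000028014183], [0.5929999947547913, 0.16699999570846558]]
carr 1754 0.0454943077525064 ((0.49630478024482727, -0.004490405321121216), (0.10645870119333267, 0.15038442611694336), 40.243980407714844)
orange 147 [0.5445 0.1094 0.0331] [0.521 0.08  0.029] [0.577 0.135 0.039]
red 46 [0.5041 0.1393 0.0932] [ 0.217 -0.012  0.042] [0.528 0.156 0.588]
tab 47 [0.5169 0.1488 0.0894] [0.506 0.137 0.075] [0.527 0.161 0.095]
yel 155 [ 0.4653 -0.0347  0.0448] [ 0.214 -0.1    0.011] [0.601 0.031 0.58 ]
scene bench z -2.7261066484873808e-05
plate 1313 0.010459544466089099 ((0.4088596999645233, 0.01608961820602417), (0.3940294682979584, 0.282785028219223), 4.70075798034668) [[0.20100000500679016, 0.14100000262260437], [0.2240000069141388, -0.14100000262260437], [0.6169999837875366, -0.10899999737739563], [0.593999981880188, 0.17299999296665192]]
carr 1412 0.04455846197443192 ((0.4993421137332916, -0.003996215760707855), (0.10341823101043701, 0.1538577824831009), 39.890499114990234)
orange 131 [0.5514 0.1089 0.0331] [0.523 0.08  0.013] [0.581 0.142 0.044]
red 43 [0.5235 0.1443 0.0801] [0.512 0.136 0.051] [0.53  0.159 0.095]
tab 39 [0.4963 0.1391 0.0895] [0.211 0.032 0.075] [0.529 0.162 0.108]
yel 116 [ 0.4789 -0.0367  0.0401] [ 0.407 -0.099  0.017] [0.607 0.035 0.05 ]
```

View pics/c1.png

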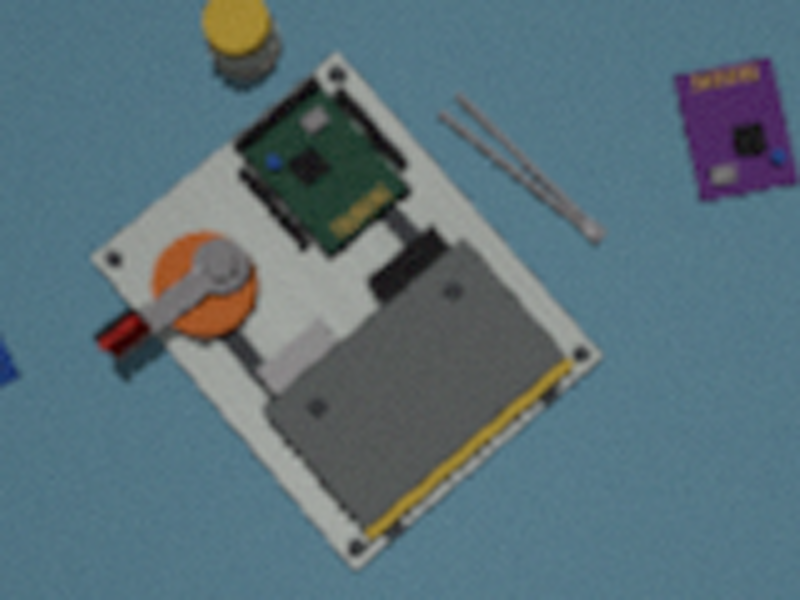

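```bash
cat >> h.py <<'E'
def ray(s,u,v,z):
    T=s["T"]; d=T[:3,:3]@np.array([(u-s["cx"])/s["fx"],(v-s["cy"])/s["fy"],1]); return T[:3,3]+d*(z-T[2,3])/d[2]
E
python3 - <<'E'
from h import *
s=dict(np.load("top0.npz"))
f=lambda u,v,z: ray(s,230+u/5-.4,150+v/5-.4,z)[:2]
FR,FL,RL,RR=[f(u,v,.012) for u,v in((335,53),(91,258),(353,572),(604,355))]
print(np.linalg.norm(FR-FL),np.linalg.norm(FL-RL),np.linalg.norm(RL-RR),np.linalg.norm(RR-FR))
ce=(FR+FL+RL+RR)/4; x=(FR+FL-RL-RR); yw=np.arctan2(x[1],x[0]); y=(FL+RL-FR-RR); print(np.degrees(yw),np.degrees(np.arctan2(y[1],y[0]))-90)
yw=(yw+np.arctan2(y[1],y[0])-np.pi/2)/2
c,n=np.cos(yw),np.sin(yw);R=np.array([[c,-n],[n,c]]); O=ce-R@[-.008,0]
print("origin",O,"yaw",np.degrees(yw))
J=lambda p:(R.T@(np.array(p)-O)).round(4)
ax=O+R@[.052,.04]; print("axis calc",ax,"pin px",f(222,263,.05))
for uv in((100,345),(140,320),(122,333)): print("tab",J(f(*uv,.092)), J(f(*uv,.092))-[.052,.04])
print("tab cloud",J([.5169,.1488])-[.052,.04],"pad ends",J(f(370,537,.045)),J(f(572,367,.045)))
print("jar",J(f(237,22,.065)),"tw",J(f(590,237,.008)),J(f(443,115,.008)))
for n_,p in dict(pad0=(-.126,0),behind=(-.16,0),tab=(.052,.105)).items(): print(n_,O+R@p)
E
```

```text
0.18720801994038938 0.23737339334787458 0.1904983242094397 0.23861222205569585
39.914794474100354 39.83878727498288
origin [0.54343113 0.03305258] yaw 39.87679087454162
axis calc [0.55769167 0.0970888 ] pin px [0.55899058 0.09542226]
tab [0.0533 0.1163] [0.0013 0.0763]
tab [0.0497 0.0914] [-0.0023  0.0514]
tab [0.0506 0.1032] [-0.0014  0.0632]
tab cloud [0.0018 0.0658] pad ends [-0.1185  0.0741] [-0.121  -0.0732]
jar [ 0.1494 -0.0568] tw [-0.07   -0.1356] [ 0.0417 -0.1181]
pad0 [ 0.44673559 -0.04773091]
behind [ 0.42064314 -0.06952963]
tab [0.51601765 0.14697142]
```

Request:
arm_command:
  targets: [0, 0, -18.5, 485, -482, 0, 1, 0, 0, -18.5, 485, -482, 0, 1, 0, 0, -18.5, 485, -482, 0, 1, 0, 0, -18.5, 485, -482, 0, 1, 0, 0, -18.5, 485, -482, 0, 1, 0, 0, -18.5, 485, -482, 0, 1, 0, 0, -18.5, 485, -482, 0, 1, 0, 0, -18.5, 485, -482, 0, 1, 0, 0, -18.5, 485, -482, 0, 1, 0, 0, -18.5, 485, -482, 0, 1, 0, 0, -18.5, 485, -482, 0, 1, 0, 0, -18.5, 485, -482, 0, 1, 0, 0, -18.5, 485, -482, 0, 1, 0, 0, -18.5, 485, -482, 0, 1, 0, 0, -18.5, 485, -482, 0, 1, 0, 0, -18.5, 485, -482, 0, 1, 0, 0, -18.5, 485, -482, 0, 1, 0, 0, -18.5, 485, -482, 0, 1, 0, 0, -18.5, 485, -482, 0, 1]

```text
time: 2.0
tool_pos: [0.4763, 0.1122, 0.2057]
ee_rot: [3.141, -0.0, 0.694]
wrist_force: [-0.5, 0.2, -0.8]
width: 0.0007
finger_force: 0.0
```

Request:
arm_command:
  targets: [0, 0, 0, 0, 0, 40, 1, 0, 0, 0, 0, 0, 80, 1, 0, 0, 0, 0, 0, 115, 1, 0, 0, 0, 0, 0, 135, 1, 0, 0, 0, 0, 0, 144, 1, 0, 0, 0, 0, 0, 144, 1]

```text
time: 2.6
tool_pos: [0.4756, 0.1127, 0.0605]
ee_rot: [-3.14, 0.002, 0.695]
wrist_force: [0.3, 0.4, 0.2]
width: 0.0005
finger_force: 0.0
```

```bash
python3 - <<'E'
from bench import robot
import cv2
a=robot.snapshot("scene")["color"][100:260,230:420]
cv2.imwrite("pics/d1.png",cv2.resize(a,None,fx=3.5,fy=3.5,interpolation=cv2.INTER_CUBIC)[:,:,::-1]); print(robot.get_obs()["tool_pos"])
E
```

```text
[0.47675574 0.11291916 0.06198335]
```

View pics/d1.png

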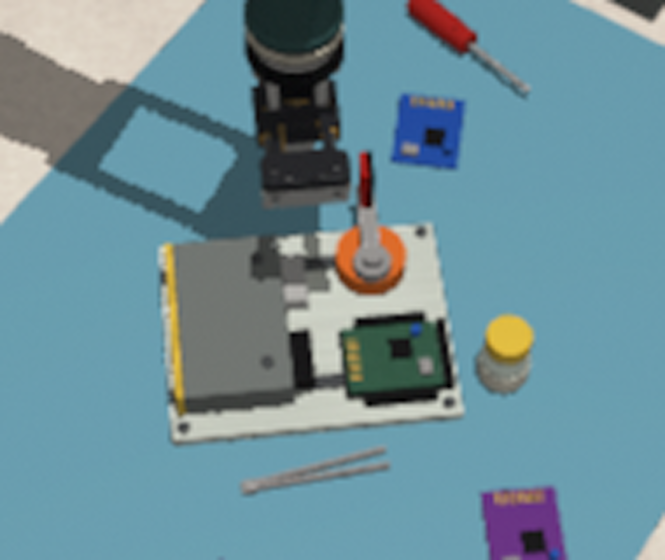

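Request:
arm_command:
  targets: [0, 0, 0, 15, 0, 0, 1, 0, 0, 0, 28, 0, 0, 1, 0, 0, 0, 36, -1, 0, 1, 0, 0, 0, 42, -1, 0, 1, 0, 0, 0, 48, -2, 0, 1, 0, 0, 0, 53, -3, 0, 1, 0, 0, 0, 58, -2, 0, 1, 0, 0, 0, 63, -2, 0, 1, 0, 0, 0, 69, -1, 0, 1, 0, 0, 0, 74, 1, 0, 1, 0, 0, 0, 79, 2, 0, 1, 0, 0, 0, 84, 4, 0, 1]

```text
time: 3.85
tool_pos: [0.5411, 0.1624, 0.0604]
ee_rot: [-3.14, 0.008, 0.695]
wrist_force: [-4.8, -4.5, 0.6]
width: 0.0006
finger_force: 2.6
```

```bash
python3 - <<'E'
from bench import robot
import cv2
a=robot.snapshot("scene")["color"][100:260,230:420]
cv2.imwrite("pics/d2.png",cv2.resize(a,None,fx=3.5,fy=3.5,interpolation=cv2.INTER_CUBIC)[:,:,::-1]); print(robot.get_obs()["tool_pos"])
E
```

```text
[0.54192195 0.1627706  0.06041374]
```

View pics/d2.png

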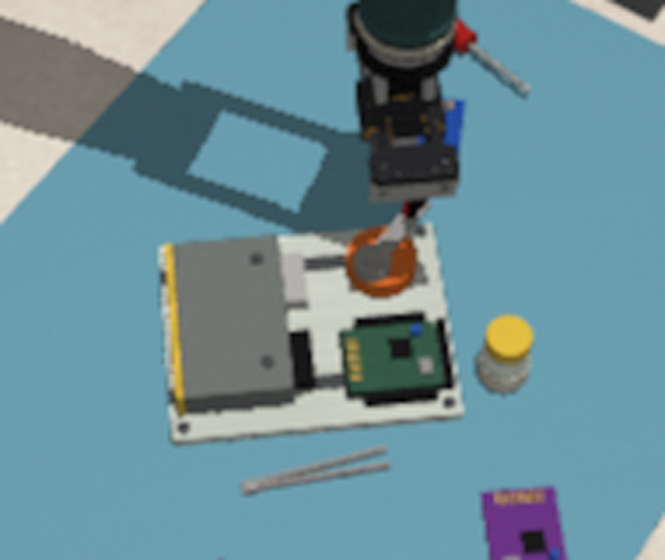

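Request:
arm_command:
  targets: [0, 0, 0, 5, 3, 0, 1, 0, 0, 0, 10, 6, 0, 1, 0, 0, 0, 14, 10, 0, 1, 0, 0, 0, 18, 14, 0, 1, 0, 0, 0, 22, 19, 0, 1, 0, 0, 0, 25, 24, 0, 1, 0, 0, 0, 29, 30, 0, 1, 0, 0, 0, 31, 35, 0, 1, 0, 0, 0, 32, 39, 0, 1, 0, 0, 0, 33, 41, 0, 1, 0, 0, 0, 33, 41, 0, 1]

```text
time: 5.0
tool_pos: [0.5928, 0.1542, 0.0599]
ee_rot: [-3.137, 0.004, 0.696]
wrist_force: [-4.5, 1.7, -1.5]
width: 0.0004
finger_force: 2.0
```

```bash
python3 - <<'E'
from bench import robot
import cv2
a=robot.snapshot("scene")["color"][100:260,230:420]
cv2.imwrite("pics/d3.png",cv2.resize(a,None,fx=3.5,fy=3.5,interpolation=cv2.INTER_CUBIC)[:,:,::-1]); print(robot.get_obs()["tool_pos"])
E
```

```text
[0.59289561 0.15424394 0.05992153]
```

View pics/d3.png

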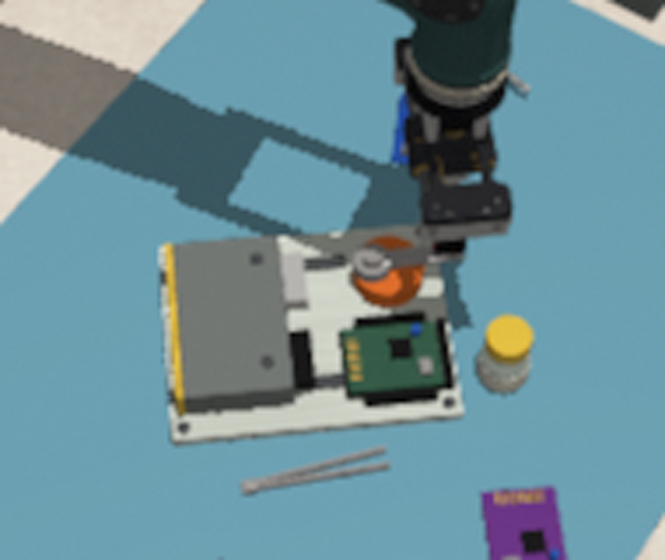

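Request:
arm_command:
  targets: [0, 0, 0, 0, 2, 0, 1, 0, 0, 0, 0, 4, 0, 1, 0, 0, 0, 0, 5, 0, 1, 0, 0, 0, 0, 5, 0, 1]

```text
time: 5.45
tool_pos: [0.5946, 0.1526, 0.06]
ee_rot: [-3.133, 0.004, 0.697]
wrist_force: [-8.7, 5.2, 0.1]
width: 0.0003
finger_force: 5.0
```

Request:
arm_command:
  targets: [0, 0, 0, 0, -10, 0, 1, 0, 0, 0, 0, -25, 0, 1, 0, 0, 0, 0, -25, -40, 1, 0, 0, 0, 0, -25, -85, 1, 0, 0, 0, 0, -25, -130, 1, 0, 0, 0, -50, -25, -145, 1, 0, 0, 0, -100, 0, -145, 1, 0, 0, 0, -150, 20, -145, 1, 0, 0, 0, -200, 40, -145, 1, 0, 0, 0, -245, 50, -145, 1, 0, 0, 0, -285, 55, -145, 1, 0, 0, 0, -285, 55, -145, 1, 0, 0, 0, -285, 55, -145, 1]

```text
time: 6.75
tool_pos: [0.415, -0.0755, 0.2076]
ee_rot: [3.138, -0.002, 0.693]
wrist_force: [-1.0, -0.3, 0.3]
width: 0.0005
finger_force: 0.0
```

```bash
python3 - <<'E'
from bench import robot
import cv2
a=robot.snapshot("scene")["color"][100:260,230:420]
cv2.imwrite("pics/d4.png",cv2.resize(a,None,fx=3.5,fy=3.5,interpolation=cv2.INTER_CUBIC)[:,:,::-1]); o=robot.get_obs();print(o["tool_pos"],o["ee_rot"])
import numpy as np
d=o["tool_pos"][:2]-np.array([.5434,.0331]);t=np.radians(39.88);print(d@[np.cos(t),np.sin(t)],d@[-np.sin(t),np.cos(t)])
E
```

```text
[ 0.41550019 -0.07471675  0.20733542] [ 3.13919573e+00 -2.04827310e-03  6.95268876e-01]
-0.1672790442059502 -0.0007303554223204028
```

View pics/d4.png

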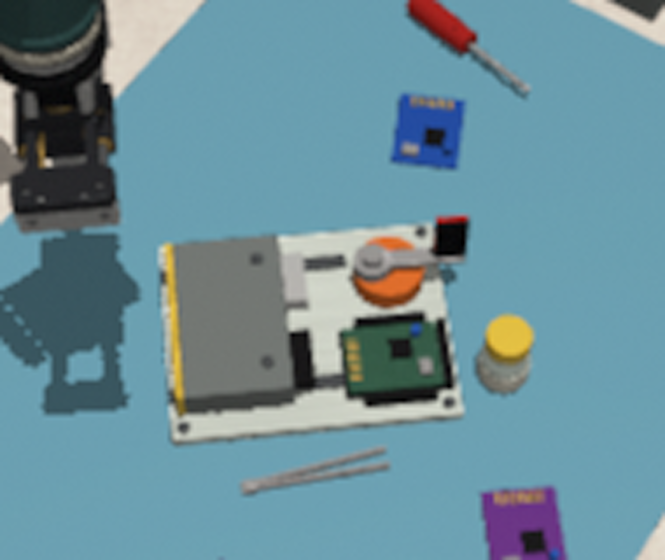

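Request:
arm_command:
  targets: [0, 0, 0, 0, 0, 40, 1, 0, 0, 0, 0, 0, 80, 1, 0, 0, 0, 0, 0, 120, 1, 0, 0, 0, 0, 0, 155, 1, 0, 0, 0, 0, 0, 175, 1, 0, 0, 0, 0, 0, 180, 1, 0, 0, 0, 15, 0, 180, 1, 0, 0, 0, 27, 0, 180, 1, 0, 0, 0, 35, 0, 180, 1, 0, 0, 0, 41, 0, 180, 1, 0, 0, 0, 47, 0, 180, 1, 0, 0, 0, 53, 0, 180, 1, 0, 0, 0, 59, 0, 180, 1, 0, 0, 0, 65, 0, 180, 1, 0, 0, 0, 70, 0, 180, 1, 0, 0, 0, 73, 0, 180, 1, 0, 0, 0, 73, 0, 180, 1]

```text
time: 8.5
tool_pos: [0.4713, -0.0275, 0.0263]
ee_rot: [-3.141, -0.001, 0.696]
wrist_force: [0.7, -0.4, -0.4]
width: 0.0008
finger_force: 0.2
```

Request:
arm_command:
  targets: [0, 0, 0, 2, 0, 0, 1, 0, 0, 0, 4, 0, 0, 1, 0, 0, 0, 6, 0, 0, 1, 0, 0, 0, 7, 0, 0, 1, 0, 0, 0, 7, 0, 0, 1]

```text
time: 9.0
tool_pos: [0.476, -0.0235, 0.0262]
ee_rot: [-3.141, 0.0, 0.696]
wrist_force: [-1.9, -1.8, -0.1]
width: 0.0004
finger_force: 1.2
```

Not yet at the stop (only friction force). Push on a little.

Request:
arm_command:
  targets: [0, 0, 0, 2, 0, 0, 1, 0, 0, 0, 4, 0, 0, 1, 0, 0, 0, 5, 0, 0, 1, 0, 0, 0, 5, 0, 0, 1]

```text
time: 9.4
tool_pos: [0.476, -0.0234, 0.0262]
ee_rot: [-3.14, 0.012, 0.696]
wrist_force: [-13.4, -9.8, 8.3]
width: 0.0005
finger_force: 7.9
```

Request:
arm_command:
  targets: [0, 0, 0, -10, 0, 0, 1, 0, 0, 0, -40, 0, 0, 1, 0, 0, 0, -70, 0, 0, 1, 0, 0, 0, -90, 0, -30, 1, 0, 0, 0, -90, 0, -75, 1, 0, 0, 0, -90, 0, -120, 1, 0, 0, 0, -90, 0, -170, 1, 0, 0, 0, -90, 0, -180, 1, 0, 0, 0, -90, 0, -180, 1, 0, 0, 0, -90, 0, -180, 1]

```text
time: 10.4
tool_pos: [0.4107, -0.0777, 0.205]
ee_rot: [-3.14, 0.0, 0.696]
wrist_force: [-0.7, -0.6, -0.8]
width: 0.0006
finger_force: 0.0
```

```bash
python3 - <<'E'
from bench import robot
import cv2
a=robot.snapshot("scene")["color"][100:260,230:420]
cv2.imwrite("pics/d5.png",cv2.resize(a,None,fx=3.5,fy=3.5,interpolation=cv2.INTER_CUBIC)[:,:,::-1]); o=robot.get_obs();print(o["tool_pos"],o["wrist_force"],abs(o["qvel"]).max())
E
```

```text
[ 0.41017389 -0.07756724  0.20417528] [ 0.96290846 -0.34081116 -0.04346131] 0.014031560632501903
```

View pics/d5.png

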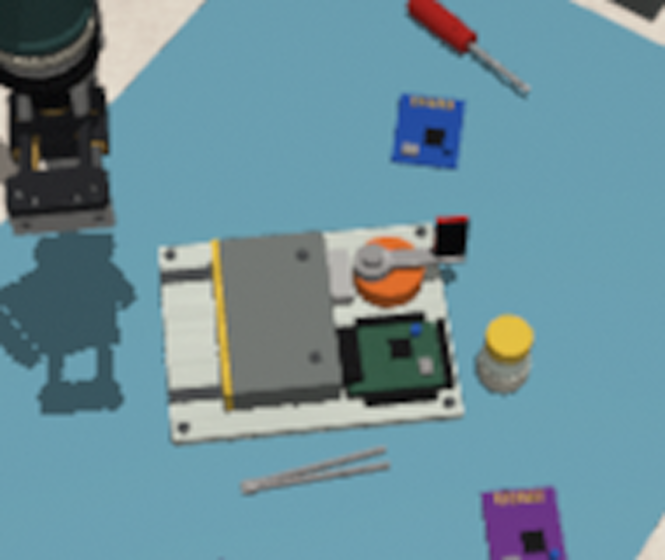

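The carriage is fully forward: the pad moved about 50 px, roughly 44 mm. The arm is at its stop, the board is still in its nest, and the gripper is clear.

```bash
python3 -c "
from bench import robot
print(robot.close_job())"
```

```text
the job is handed in; nothing more can be done
None
```

The job is handed in: the cam was pushed to its low-point stop, then the carriage fully forward over the board edge, with the board and nearby bench items unmoved in the last picture and the arm clear; no verdict was returned.

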